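# Find the loose clamp on the measuring fixture and flag it

## Task

One of the three lever clamps that hold the steel bar on the fixture plate has worked loose. Try the levers gently, pushing the knob sideways with the shut fingers in the tightening direction (clockwise from above): a sound one holds firm against 12 N and must be left as set and never forced (never as much as 25 N), while the loose one drags round at a few newtons and should be swung on through about 40 degrees, less than a quarter turn, to make sure. Then stand the hold flag upright on the plate directly in front of the loose clamp, on the side away from the bar, let go, and leave the bottle, ring and bracket alone.

Things in the scene. Friction and masses are not known exactly. Their poses are not given: they have to be found in the camera images.
- lever_left (a joint): Turn of the left-hand (farthest to the robot's left, +y) clamp's black lever about its upright stud, rad; 0 at the start, grows clockwise from above (tightening). At 0 it points 129 degrees anticlockwise of the hub's x axis. Pushed square at its knob, a sound lever gives 1 to 5 mm, holds beyond 25 N and springs back; a loose one drags round at a steady 4 to 8 N and stays where left.
- left_knob (a point): Centre of the 18 mm ball knob at the end of the left-hand (farthest to the robot's left, +y) clamp's lever, 90 mm above the fixture plate. x axis: level, along the lever from stud to knob; z up. The stud axis is 75 mm back along -x. The arm is an 11 mm round bar that falls gently to a 23 mm hub; the space under the knob is free for 35 mm.
- left_hub (a point): Top of the left-hand (farthest to the robot's left, +y) clamp's lever hub, on the stud axis (the lever's pivot), 82 mm above the fixture plate. x axis: level, from the stud towards the clamped bar (more or less away from the robot); z up. Under the hub: a steel strap 28 mm wide on a riser block 42 by 44 mm, 47 mm high together.
- left_spot (a point): The clear place for the flag at the left-hand (farthest to the robot's left, +y) clamp: on the top face of the fixture plate (15 mm above the table), 85 mm straight out from the stud axis on the side away from the bar (towards the robot). Same axes as the hub's frame.
- lever_mid (a joint): Turn of the middle clamp's black lever about its upright stud, rad; 0 at the start, grows clockwise from above (tightening). At 0 it points 142 degrees anticlockwise of the hub's x axis. Pushed square at its knob, a sound lever gives 1 to 5 mm, holds beyond 25 N and springs back; a loose one drags round at a steady 4 to 8 N and stays where left.
- mid_knob (a point): Centre of the 18 mm ball knob at the end of the middle clamp's lever, 90 mm above the fixture plate. x axis: level, along the lever from stud to knob; z up. The stud axis is 75 mm back along -x. The arm is an 11 mm round bar that falls gently to a 23 mm hub; the space under the knob is free for 35 mm.
- mid_hub (a point): Top of the middle clamp's lever hub, on the stud axis (the lever's pivot), 82 mm above the fixture plate. x axis: level, from the stud towards the clamped bar (more or less away from the robot); z up. Under the hub: a steel strap 28 mm wide on a riser block 42 by 44 mm, 47 mm high together.
- mid_spot (a point): The clear place for the flag at the middle clamp: on the top face of the fixture plate (15 mm above the table), 85 mm straight out from the stud axis on the side away from the bar (towards the robot). Same axes as the hub's frame.
- lever_right (a joint): Turn of the right-hand (farthest to the robot's right, -y) clamp's black lever about its upright stud, rad; 0 at the start, grows clockwise from above (tightening). At 0 it points 135 degrees anticlockwise of the hub's x axis. Pushed square at its knob, a sound lever gives 1 to 5 mm, holds beyond 25 N and springs back; a loose one drags round at a steady 4 to 8 N and stays where left.
- right_knob (a point): Centre of the 18 mm ball knob at the end of the right-hand (farthest to the robot's right, -y) clamp's lever, 90 mm above the fixture plate. x axis: level, along the lever from stud to knob; z up. The stud axis is 75 mm back along -x. The arm is an 11 mm round bar that falls gently to a 23 mm hub; the space under the knob is free for 35 mm.
- right_hub (a point): Top of the right-hand (farthest to the robot's right, -y) clamp's lever hub, on the stud axis (the lever's pivot), 82 mm above the fixture plate. x axis: level, from the stud towards the clamped bar (more or less away from the robot); z up. Under the hub: a steel strap 28 mm wide on a riser block 42 by 44 mm, 47 mm high together.
- right_spot (a point): The clear place for the flag at the right-hand (farthest to the robot's right, -y) clamp: on the top face of the fixture plate (15 mm above the table), 85 mm straight out from the stud axis on the side away from the bar (towards the robot). Same axes as the hub's frame.
- flag_mid (a point): The hold flag, half-way up (44 mm over its underside): loose steel marker, about 140 g, 88 mm tall; round foot 44 mm across, 10 mm thick; stem 10 mm; blank white tag plate 2 mm thick reaching 42 mm to +x, 24 to 50 mm up; on top a grip knob 18 mm across, 20 mm tall, its centre 34 mm above this point. z up the stem. Stands on the table left or right of the fixture plate.
- fixture: Fixed aluminium plate with a grid of holes, 220 mm (x) by 420 mm (y), 15 mm thick; origin on its underside below the row of clamps, 130 mm from its front edge, 90 mm from its back edge; x more or less away from the robot. A steel bar 50 by 360 mm, top 50 mm above the origin, lies along y behind the clamps, which stand in a row along y, 95 to 135 mm apart.
- bottle: Bystander: white plastic bottle, 54 mm diameter, 130 mm tall, origin under its centre; it stands on the other side of the fixture plate from the flag.
- ring_gauge: Bystander: steel setting ring, 68 mm outside diameter, 22 mm high, lying to the right of the fixture plate; origin under its centre.
- bracket: Bystander: machined aluminium bracket, 50 by 110 mm, 48 mm high, lying to the left of the fixture plate; origin under its centre.
Not all that is in view belongs to the job. Leave any purple look-alike of the part that bears flag_mid alone.

How it is judged (in metres and radians):
On the way, in this order (a step that is already met when the one before it is completed fails the run):
1. the loose clamp is found: its lever is swung clockwise past 0.3 rad, the two sound levers not moved (((value of joint lever_left between 0.3 and 1.5 rad and distance of each of mid_knob, right_knob from where it was at the start of the episode below 0.008 m) or (value of joint lever_mid between 0.3 and 1.5 rad and distance of each of left_knob, right_knob from where it was at the start of the episode below 0.008 m) or (value of joint lever_right between 0.3 and 1.5 rad and distance of each of left_knob, mid_knob from where it was at the start of the episode below 0.008 m))), for 0.2 s.
2. the flag stands in front of that clamp ((((value of joint lever_left between 0.3 and 1.5 rad and distance of each of mid_knob, right_knob from where it was at the start of the episode below 0.008 m) and (horizontal distance between flag_mid and left_spot below 0.035 m and z of flag_mid in the frame of left_spot between 0.039 and 0.049 m and angle between flag_mid's own z axis and vertical below 0.1 rad)) or ((value of joint lever_mid between 0.3 and 1.5 rad and distance of each of left_knob, right_knob from where it was at the start of the episode below 0.008 m) and (horizontal distance between flag_mid and mid_spot below 0.035 m and z of flag_mid in the frame of mid_spot between 0.039 and 0.049 m and angle between flag_mid's own z axis and vertical below 0.1 rad)) or ((value of joint lever_right between 0.3 and 1.5 rad and distance of each of left_knob, mid_knob from where it was at the start of the episode below 0.008 m) and (horizontal distance between flag_mid and right_spot below 0.035 m and z of flag_mid in the frame of right_spot between 0.039 and 0.049 m and angle between flag_mid's own z axis and vertical below 0.1 rad)))), for 0.2 s.
At the end, for the whole second after the job is handed in: The loose lever is at 0.3 to 1.5 rad; the knobs of the other two are within 8 mm of their start; the flag stands released, still and upright (within 0.1 rad) on the fixture plate, its stem within 35 mm of the place in front of the loose clamp ((((value of joint lever_left between 0.3 and 1.5 rad and distance of each of mid_knob, right_knob from where it was at the start of the episode below 0.008 m) and (horizontal distance between flag_mid and left_spot below 0.035 m and z of flag_mid in the frame of left_spot between 0.039 and 0.049 m and angle between flag_mid's own z axis and vertical below 0.1 rad)) or ((value of joint lever_mid between 0.3 and 1.5 rad and distance of each of left_knob, right_knob from where it was at the start of the episode below 0.008 m) and (horizontal distance between flag_mid and mid_spot below 0.035 m and z of flag_mid in the frame of mid_spot between 0.039 and 0.049 m and angle between flag_mid's own z axis and vertical below 0.1 rad)) or ((value of joint lever_right between 0.3 and 1.5 rad and distance of each of left_knob, mid_knob from where it was at the start of the episode below 0.008 m) and (horizontal distance between flag_mid and right_spot below 0.035 m and z of flag_mid in the frame of right_spot between 0.039 and 0.049 m and angle between flag_mid's own z axis and vertical below 0.1 rad))) and linear speed of flag below 0.02 m/s); the robot touches nothing.
It fails at once if a lever is forced: pushed with more than 25 N (contact force between the fingers and lever_left above 25 N or contact force between the fingers and lever_mid above 25 N or contact force between the fingers and lever_right above 25 N).
It fails at once if a lever is swung a quarter turn or more (distance of any of left_knob, mid_knob, right_knob from where it was at the start of the episode above 0.106 m).
It fails at once if the bottle, ring gauge or bracket is disturbed (moved over 15 mm) (distance of any of bottle, ring_gauge, bracket from where it was at the start of the episode above 0.015 m).
It also fails if it takes over 70 s, if anything falls off the work surface, if the arm or the gripper's body presses on something with over 40 N, if the wrist force passes 120 N, or if a joint passes its speed limit or range.

## Robot

A 6-joint arm with a two-finger parallel gripper is mounted at the origin on the work surface. World frame = base frame: x ahead of the robot, y to its left, z up, the work surface at z = 0. Lengths are in m, angles in degrees, forces in N, time in s.
With the tool pointing down it reaches from about 0.375 to 0.9 m from the base axis. Payload 3.1 kg.
Tool frame: the origin (TCP) lies at the very end of the fingers, on their centre line; the grasp point (between the pads) lies bot.grip_point_offset behind it (bot.grip_point_offset is the distance from the TCP to the grasp point, in m); z points along the fingers, y is the line along which they close (so a half turn about z gives the same grasp; the last joint's range is limited). The gripper opens to 87 mm and grips with 3 to 60 N. Pads are 19 mm wide; open, the fingers measure 117 mm over their backs; the gripper's body (75 mm by 190 mm) begins 51 mm behind the grasp point.
Start: joints at [58.757, 30.224, 82.088, -0, 67.689, -10.227], TCP at [0.224, 0.583, 0.223] pointing down, gripper open.
Joint ranges: [-176.69, 176.69], [-43.24, 126.21], [12.49, 139.97], [-82, 262], [0, 151.66], [-163.58, 163.58]. Speed limits (degrees/s): [159.86, 159.86, 180, 180, 180, 180].

## Interface

Orientations are given as a 3x3 rotation matrix whose columns are the frame's x, y, z axes.
In Python, from rig import bot, viewer, ticket gives the robot as it stands.
- The arm moves only by the tool servo_tool, never from a script. Its argument "targets" is a list of rows, each an object with "offset": the shift along the tool's x, y, z in m, a list of three; "dr": the turn, a rotation vector about the tool's x, y, z in degrees, a list of three. In form: [{"offset": [x, y, z], "dr": [ax, ay, az]}, ...]. A call has 1 to 20 rows; each row is the pose to reach, as a shift and turn from the pose commanded when the call began, along the tool's axes at that moment; what a row does not reach only later rows make up. A row lasts 1/12 s, in which the tool goes at most 41.7 mm and 7.16 degrees, less where a joint would pass 70% of its speed; a pose out of reach is approached as far as the arm can. A call with a gripper value outside its range is refused whole. "gripper" is the gripper command: -1 is fully open, 1 is shut, values between are in proportion, set as the call begins (left out, the last holds). The fingers move at their own pace and stop on an object; the grip force is fixed at half the most. Time passes only in rows, so rows that repeat a pose let the fingers close. It gives the time, the measured TCP pose, the force, the opening and the grip force at its end, in the units of the state.
- bot.read_state(): the state, without advancing time (a new reading comes with each control period).
- viewer.capture(name): name is "scene" or "side" or "wrist"; returns a dict with "color" (420x560x3 uint8, red, green, blue), "camera_matrix" (3x3 intrinsics, pixels), "R" (3x3) and "t" (3): a world point X has camera coordinates R X + t. Camera axes: x right, y down, z forward; pixel columns grow to the right and rows downward; lengths in m; the calibration is good to about 2 mm. A picture is of the moment at which its call begins. There is no depth.
- ticket.hand_in(): hands the job in; it is judged then, once.
The state is a dict: "time_s": time; "joint_positions": joint angles; "qvel": joint speeds; "tau": joint torques, N m; "position": TCP position; "tcp_rot": TCP orientation; "force": force on the tool from outside, world axes, zero at the start; "moment": the same for the moment, N m; "opening": opening from 0.0 (shut) to 1.0 (fully open); "grasp_force": force on a finger pad.
Only numpy, scipy, OpenCV 4.12 (cv2) and the standard library are available. Lean on these libraries where they do the work, as an engineer would, in place of code of your own. Each camera call takes 0.05 s, during which the arm holds its last target. There are 200 camera calls.

## Working session

There is one attempt and no reset: what is moved stays moved. The work goes in short steps, Python scripts to look and compute and a tool call to move; the robot and the scene stay as the last step left them, time stands still between calls to the robot, and variables do not carry over. Pictures are saved under pics/ and viewed, at most 10 in all, crops included, and the job is handed in when it is done.

Besides the shell and the picture viewer there is one more tool, called after "Request:" as a command line: name --argument value ..., lists and objects as JSON in quotes. servo_tool: Moves the arm, as the interface text tells. Its arguments: {"type":"object","properties":{"targets":{"type":"array"},"gripper":{"type":"number"}},"required":["targets"]}

```bash
mkdir -p pics; ls
python3 - <<'E'
from rig import bot,viewer
import cv2,numpy as np
s=bot.read_state();print({k:np.round(v,3).tolist() for k,v in s.items()},bot.grip_point_offset)
for n in ['scene','side','wrist']:
    c=viewer.capture(n);cv2.imwrite(f'pics/{n}0.png',c['color'][:,:,::-1]);np.savez(f'pics/{n}0.npz',**c)
    print(n,c['camera_matrix'].round(1).tolist(),(-c['R'].T@c['t']).round(3),c['R'].round(3).tolist())
E
```

```text
pics
{'time_s': 0.0, 'joint_positions': [58.756, 30.28, 82.157, 0.001, 67.688, -10.227], 'qvel': [-0.171, -0.067, -0.062, -0.137, -0.017, -0.011], 'tau': [-0.001, -44.005, -17.659, 0.063, 0.058, -0.0], 'position': [0.224, 0.583, 0.222], 'tcp_rot': [[-0.933, 0.359, -0.001], [0.359, 0.933, -0.002], [0.0, -0.002, -1.0]], 'force': [0.243, 0.656, 0.229], 'moment': [0.033, 0.054, 0.046], 'grasp_force': 0.0, 'opening': 0.998} 0.0187
scene [[501.4, 0.0, 272.2], [0.0, 501.4, 196.4], [0.0, 0.0, 1.0]] [1.303 0.007 1.26 ] [[-0.019, 1.0, -0.017], [0.827, 0.006, -0.562], [-0.562, -0.024, -0.827]]
side [[396.8, 0.0, 277.2], [0.0, 396.8, 207.4], [0.0, 0.0, 1.0]] [ 0.184 -0.73   0.889] [[0.911, -0.412, 0.005], [-0.291, -0.652, -0.7], [0.292, 0.636, -0.714]]
wrist [[345.5, 0.0, 275.8], [0.0, 345.5, 209.3], [0.0, 0.0, 1.0]] [0.15  0.611 0.383] [[0.359, 0.933, -0.001], [0.895, -0.344, 0.285], [0.266, -0.103, -0.959]]
```

View pics/scene0.png

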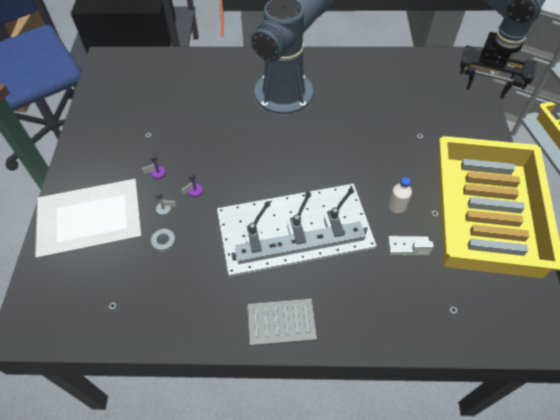

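View pics/side0.png

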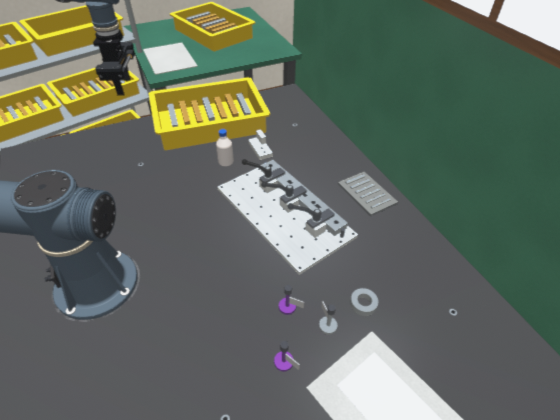

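Scene: plate spans about (218..375, 187..270), three levers with knobs near (268,204), (307,195), (350,190). The silver flag is near (164,207), beside the ring at (163,239). The purple look-alikes are at (158,172) and (195,190).

Run:
```python
import cv2
a=cv2.imread('pics/scene0.png')[175:280,140:390];b=cv2.imread('pics/side0.png')[150:340,210:390]
cv2.imwrite('pics/c1.png',cv2.resize(a,None,fx=3.2,fy=3.2,interpolation=2))
cv2.imwrite('pics/c2.png',cv2.resize(b,None,fx=3.1,fy=3.1,interpolation=2))
```

```text
(no output)
```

View pics/c1.png

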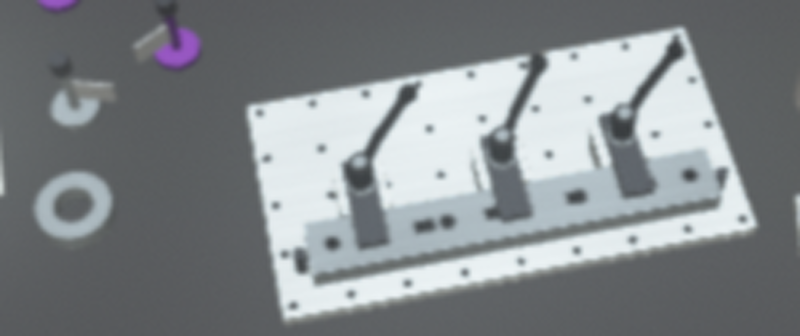

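View pics/c2.png

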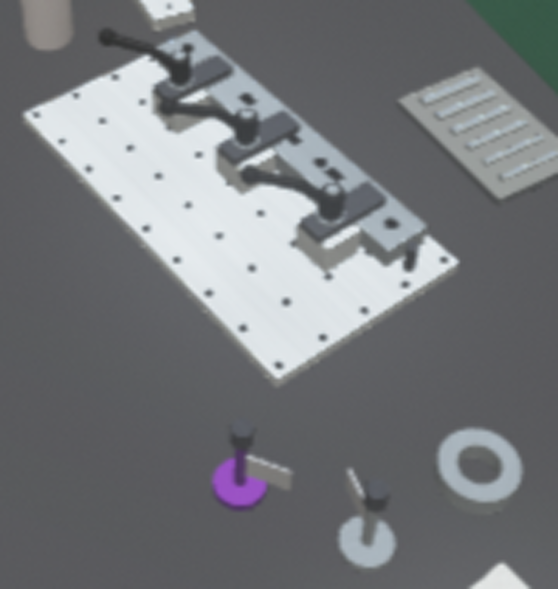

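Crops: knobs at c1 (408,93), (539,62), (676,48) and c2 (249,175), (166,103), (107,37). Flag knob at c1 (61,67) and c2 (375,495). Triangulating.

```bash
cat > h.py <<'E'
import numpy as np,cv2
from rig import bot,viewer
def ray(c,p):
    d=c['R'].T@np.linalg.inv(c['camera_matrix'])@[p[0],p[1],1];return -c['R'].T@c['t'],d/np.linalg.norm(d)
def plane(c,p,z):
    o,d=ray(c,p);return o+d*(z-o[2])/d[2]
def tri(l):
    A=0;b=0;R=[]
    for c,p in l:
        o,d=ray(c,p);P=np.eye(3)-np.outer(d,d);A=A+P;b=b+P@o;R.append((P,o))
    x=np.linalg.solve(A,b);return x,max(np.linalg.norm(P@(x-o)) for P,o in R)
E
python3 - <<'E'
from h import *
S=np.load('pics/scene0.npz');D=np.load('pics/side0.npz')
a=lambda x,y:((x-1.1)/3.2+140,(y-1.1)/3.2+175)
b=lambda x,y:((x-1)/3.1+210,(y-1)/3.1+150)
f=lambda x:np.round(x,4)
for n,p,q,z in [('kR',(408,93),(249,175),.105),('kM',(539,62),(166,103),.105),('kL',(676,48),(107,37),.105),('hR',(361,158),(333,190),.097),('hM',(503,132),(246,118),.097),('hL',(624,113),(181,62),.097),('fk',(61,67),(375,495),.078),('ff',(75,108),(367,541),.01)]:
    x,e=tri([(S,a(*p)),(D,b(*q))]);print(n,f(x),f(e),f(plane(S,a(*p),z))[:2],f(plane(D,b(*q),z))[:2])
P=[plane(S,a(*p),.015)[:2] for p in [(248,106),(683,28),(756,228),(284,322)]]
print(f(P),[f(plane(D,b(*q),.015)[:2]) for q in [(277,380),(24,115),(458,263)]])
x=P[3]-P[0]+P[2]-P[1];print(np.degrees(np.arctan2(x[1],x[0])),f([np.linalg.norm(P[i]-P[i-1]) for i in range(4)]))
E
```

```text
kR [ 0.5406 -0.0399  0.1026] 0.0004 [ 0.5425 -0.0401] [ 0.5393 -0.0416]
kM [0.5089 0.0744 0.1062] 0.0014 [0.5093 0.0735] [0.5088 0.0771]
kL [0.4933 0.1936 0.1043] 0.0003 [0.4935 0.1937] [0.4931 0.1924]
hR [ 0.6036 -0.0796  0.0956] 0.0014 [ 0.6034 -0.0785] [ 0.6034 -0.0821]
hM [0.5748 0.0409 0.0925] 0.0014 [0.5765 0.0417] [0.5731 0.035 ]
hL [0.5525 0.1456 0.089 ] 0.0014 [0.5564 0.1457] [0.5494 0.1353]
fk [ 0.4954 -0.3537  0.0732] 0.001 [ 0.4994 -0.353 ] [ 0.493 -0.355]
ff [ 0.4955 -0.3546  0.0051] 0.0009 [ 0.4992 -0.3538] [ 0.4933 -0.3559]
[[ 0.4989 -0.1917]
 [ 0.4072  0.2164]
 [ 0.6225  0.2648]
 [ 0.717  -0.1434]] [array([ 0.4952, -0.1952]), array([0.4029, 0.2129]), array([ 0.7085, -0.1461])]
12.569232137293168 [0.2233 0.4183 0.2207 0.4189]
```

```bash
cat >> h.py <<'E'
def rel(pos,yaw):
    s=bot.read_state();R=np.array(s['tcp_rot']);t=np.radians(yaw)
    y=np.array([np.cos(t),np.sin(t),0]);z=np.array([0,0,-1.]);T=np.column_stack([np.cross(y,z),y,z])
    print(np.round(s['time_s'],2),'offset',(R.T@(np.array(pos)-s['position'])).round(4).tolist(),'dr',np.degrees(cv2.Rodrigues(R.T@T)[0].ravel()).round(2).tolist())
K=dict(R=(.5406,-.0401,57.6),M=(.509,.0745,64.6),L=(.4933,.1936,51.6))
def pre(k,d=.036,z=.094):
    x,y,a=K[k];t=np.radians(a);return [x-d*np.cos(t),y-d*np.sin(t),z],a
E
python3 -c "
from h import *
p,a=pre('L',z=.17);rel(p,a)"
```

```text
0.15 offset [-0.3804, -0.3011, 0.0522] dr [-0.09, -0.0, 17.39]
```

Request:
servo_tool --targets '[{"offset":[-0.38,-0.301,0.052],"dr":[-0.1,0,17.4]},{"offset":[-0.38,-0.301,0.052],"dr":[-0.1,0,17.4]},{"offset":[-0.38,-0.301,0.052],"dr":[-0.1,0,17.4]},{"offset":[-0.38,-0.301,0.052],"dr":[-0.1,0,17.4]},{"offset":[-0.38,-0.301,0.052],"dr":[-0.1,0,17.4]},{"offset":[-0.38,-0.301,0.052],"dr":[-0.1,0,17.4]},{"offset":[-0.38,-0.301,0.052],"dr":[-0.1,0,17.4]},{"offset":[-0.38,-0.301,0.052],"dr":[-0.1,0,17.4]},{"offset":[-0.38,-0.301,0.052],"dr":[-0.1,0,17.4]},{"offset":[-0.38,-0.301,0.052],"dr":[-0.1,0,17.4]},{"offset":[-0.38,-0.301,0.052],"dr":[-0.1,0,17.4]},{"offset":[-0.38,-0.301,0.052],"dr":[-0.1,0,17.4]},{"offset":[-0.38,-0.301,0.052],"dr":[-0.1,0,17.4]},{"offset":[-0.38,-0.301,0.052],"dr":[-0.1,0,17.4]},{"offset":[-0.38,-0.301,0.09],"dr":[-0.1,0,17.4]},{"offset":[-0.38,-0.301,0.128],"dr":[-0.1,0,17.4]},{"offset":[-0.38,-0.301,0.128],"dr":[-0.1,0,17.4]},{"offset":[-0.38,-0.301,0.128],"dr":[-0.1,0,17.4]}]' --gripper 1

```text
time_s: 1.65
position: [0.4681, 0.167, 0.093]
tcp_rot: [[-0.784, 0.62, -0.006], [0.62, 0.785, 0.001], [0.005, -0.003, -1.0]]
force: [0.8, 0.5, 1.0]
opening: 0.002
grasp_force: 0.0
```

```bash
python3 -c "
from h import *
p,a=pre('L');rel(p,a);s=bot.read_state();print(s['position'],s['force'],s['opening'])
c=viewer.capture('side');cv2.imwrite('pics/s1.png',cv2.resize(c['color'][120:270,200:360,::-1],None,fx=3,fy=3))"
```

```text
1.65 offset [-0.0032, 0.0005, -0.001] dr [-0.17, -0.3, 0.07]
[0.46813165 0.16696315 0.09300125] [0.8058477  0.48332732 1.02791961] 0.0017802081866496317
```

View pics/s1.png

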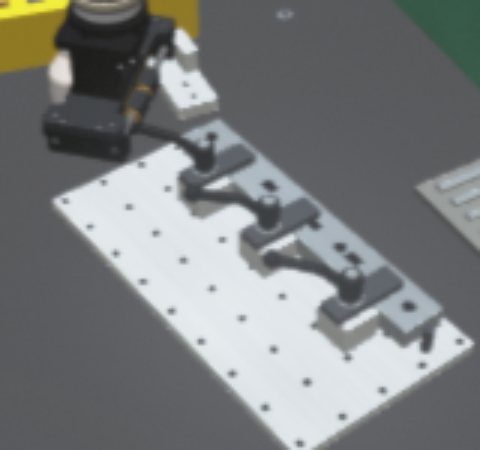

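The picture shows the shut gripper beside the left knob with nothing touched. Easing up to the knob now.

Request:
servo_tool --targets '[{"offset":[-0.003,0.004,0],"dr":[0,0,0]},{"offset":[-0.003,0.007,0],"dr":[0,0,0]},{"offset":[-0.003,0.008,0],"dr":[0,0,0]},{"offset":[-0.003,0.009,0],"dr":[0,0,0]},{"offset":[-0.003,0.01,0],"dr":[0,0,0]},{"offset":[-0.003,0.01,0],"dr":[0,0,0]}]'

```text
time_s: 2.2
position: [0.4798, 0.1723, 0.0952]
tcp_rot: [[-0.784, 0.621, 0.002], [0.621, 0.784, 0.002], [-0.001, 0.003, -1.0]]
force: [-0.4, 0.2, -0.3]
opening: 0.006
grasp_force: 0.0
```

Request:
servo_tool --targets '[{"offset":[0,0.0005,0],"dr":[0,0,0]},{"offset":[0,0.001,0],"dr":[0,0,0]},{"offset":[0,0.001,0],"dr":[0,0,0]}]'

```text
time_s: 2.45
position: [0.48, 0.1729, 0.0945]
tcp_rot: [[-0.783, 0.621, 0.001], [0.621, 0.783, 0.001], [0.0, 0.002, -1.0]]
force: [-0.2, 0.3, -0.7]
opening: 0.005
grasp_force: 0.0
```

Request:
servo_tool --targets '[{"offset":[0,0.0005,0],"dr":[0,0,0]},{"offset":[0,0.001,0],"dr":[0,0,0]},{"offset":[0,0.001,0],"dr":[0,0,0]}]'

```text
time_s: 2.7
position: [0.4807, 0.1737, 0.0945]
tcp_rot: [[-0.783, 0.621, 0.001], [0.621, 0.783, 0.002], [0.0, 0.002, -1.0]]
force: [-0.0, -0.4, -0.3]
opening: 0.004
grasp_force: 0.0
```

Request:
servo_tool --targets '[{"offset":[0,0.0005,0],"dr":[0,0,0]},{"offset":[0,0.001,0],"dr":[0,0,0]},{"offset":[0,0.001,0],"dr":[0,0,0]}]'

```text
time_s: 2.95
position: [0.4814, 0.1745, 0.0946]
tcp_rot: [[-0.784, 0.621, 0.001], [0.621, 0.784, 0.002], [0.0, 0.002, -1.0]]
force: [-0.3, 0.1, -0.2]
opening: 0.004
grasp_force: 0.0
```

Request:
servo_tool --targets '[{"offset":[0,0.0005,0],"dr":[0,0,0]},{"offset":[0,0.001,0],"dr":[0,0,0]},{"offset":[0,0.001,0],"dr":[0,0,0]}]'

```text
time_s: 3.2
position: [0.482, 0.1753, 0.0946]
tcp_rot: [[-0.784, 0.621, 0.001], [0.621, 0.784, 0.002], [0.0, 0.002, -1.0]]
force: [0.4, 0.1, 0.4]
opening: 0.002
grasp_force: 0.0
```

Request:
servo_tool --targets '[{"offset":[0,0.0005,0],"dr":[0,0,0]},{"offset":[0,0.0005,0],"dr":[0,0,0]}]'

```text
time_s: 3.37
position: [0.4823, 0.1757, 0.0946]
tcp_rot: [[-0.784, 0.621, 0.001], [0.621, 0.784, 0.002], [0.0, 0.002, -1.0]]
force: [0.3, -0.2, 0.5]
opening: 0.005
grasp_force: 0.0
```

Request:
servo_tool --targets '[{"offset":[0,0.0005,0],"dr":[0,0,0]},{"offset":[0,0.001,0],"dr":[0,0,0]},{"offset":[0,0.001,0],"dr":[0,0,0]}]'

```text
time_s: 3.62
position: [0.483, 0.1765, 0.0946]
tcp_rot: [[-0.784, 0.621, 0.001], [0.621, 0.784, 0.002], [0.0, 0.002, -1.0]]
force: [-0.4, -0.0, 0.1]
opening: 0.006
grasp_force: 0.0
```

Request:
servo_tool --targets '[{"offset":[0,0.0005,0],"dr":[0,0,0]},{"offset":[0,0.001,0],"dr":[0,0,0]},{"offset":[0,0.001,0],"dr":[0,0,0]}]'

```text
time_s: 3.87
position: [0.4836, 0.1773, 0.0946]
tcp_rot: [[-0.784, 0.621, 0.001], [0.621, 0.784, 0.002], [0.0, 0.002, -1.0]]
force: [0.2, 0.5, -0.3]
opening: 0.005
grasp_force: 0.0
```

Request:
servo_tool --targets '[{"offset":[0,0.0005,0],"dr":[0,0,0]},{"offset":[0,0.001,0],"dr":[0,0,0]},{"offset":[0,0.001,0],"dr":[0,0,0]}]'

```text
time_s: 4.12
position: [0.484, 0.178, 0.0946]
tcp_rot: [[-0.784, 0.621, 0.001], [0.621, 0.784, 0.001], [0.0, 0.002, -1.0]]
force: [-0.3, 0.3, 0.3]
opening: 0.008
grasp_force: 0.1
```

Request:
servo_tool --targets '[{"offset":[0,0.0003,0],"dr":[0,0,0]},{"offset":[0,0.0005,0],"dr":[0,0,0]},{"offset":[0,0.0005,0],"dr":[0,0,0]}]'

```text
time_s: 4.37
position: [0.4843, 0.1783, 0.0945]
tcp_rot: [[-0.784, 0.621, 0.0], [0.621, 0.784, 0.001], [0.0, 0.001, -1.0]]
force: [-0.4, -1.1, 0.3]
opening: 0.006
grasp_force: 0.3
```

Request:
servo_tool --targets '[{"offset":[0,0.0003,0],"dr":[0,0,0]},{"offset":[0,0.0005,0],"dr":[0,0,0]},{"offset":[0,0.0005,0],"dr":[0,0,0]}]'

```text
time_s: 4.62
position: [0.4844, 0.1787, 0.0945]
tcp_rot: [[-0.784, 0.621, 0.0], [0.621, 0.784, 0.001], [0.001, 0.001, -1.0]]
force: [-0.6, -1.7, 0.3]
opening: 0.006
grasp_force: 0.7
```

Request:
servo_tool --targets '[{"offset":[0,0.0005,0],"dr":[0,0,0]},{"offset":[0,0.001,0],"dr":[0,0,0]},{"offset":[0,0.001,0],"dr":[0,0,0]}]'

```text
time_s: 4.87
position: [0.4848, 0.1792, 0.0945]
tcp_rot: [[-0.784, 0.621, -0.001], [0.621, 0.784, 0.001], [0.001, 0.0, -1.0]]
force: [-1.1, -2.8, 1.0]
opening: 0.005
grasp_force: 1.8
```

Request:
servo_tool --targets '[{"offset":[0,0.0005,0],"dr":[0,0,0]},{"offset":[0,0.001,0],"dr":[0,0,0]},{"offset":[0,0.001,0],"dr":[0,0,0]}]'

```text
time_s: 5.12
position: [0.4852, 0.18, 0.0945]
tcp_rot: [[-0.784, 0.621, -0.001], [0.621, 0.784, 0.001], [0.001, 0.0, -1.0]]
force: [-2.4, -4.2, 1.9]
opening: 0.002
grasp_force: 2.5
```

Request:
servo_tool --targets '[{"offset":[0,0.0005,0],"dr":[0,0,0]},{"offset":[0,0.001,0],"dr":[0,0,0]},{"offset":[0,0.001,0],"dr":[0,0,0]}]'

```text
time_s: 5.37
position: [0.4858, 0.1809, 0.0945]
tcp_rot: [[-0.784, 0.621, -0.001], [0.621, 0.784, 0.001], [0.001, 0.0, -1.0]]
force: [-2.9, -3.8, 1.6]
opening: 0.007
grasp_force: 2.5
```

Request:
servo_tool --targets '[{"offset":[0,0.0007,0],"dr":[0,0,0]},{"offset":[0,0.0015,0],"dr":[0,0,0]},{"offset":[0,0.0015,0],"dr":[0,0,0]}]'

```text
time_s: 5.62
position: [0.4868, 0.1822, 0.0945]
tcp_rot: [[-0.784, 0.621, -0.001], [0.621, 0.784, 0.001], [0.001, 0.0, -1.0]]
force: [-4.3, -3.4, 2.4]
opening: 0.006
grasp_force: 2.4
```

Request:
servo_tool --targets '[{"offset":[0,0.0007,0],"dr":[0,0,0]},{"offset":[0,0.0015,0],"dr":[0,0,0]},{"offset":[0,0.0015,0],"dr":[0,0,0]}]'

```text
time_s: 5.87
position: [0.4878, 0.1835, 0.0945]
tcp_rot: [[-0.784, 0.621, -0.001], [0.621, 0.784, 0.001], [0.001, 0.001, -1.0]]
force: [-3.6, -3.4, 2.0]
opening: 0.006
grasp_force: 2.4
```

Request:
servo_tool --targets '[{"offset":[0,0.0007,0],"dr":[0,0,0]},{"offset":[0,0.0015,0],"dr":[0,0,0]},{"offset":[0,0.0015,0],"dr":[0,0,0]}]'

```text
time_s: 6.12
position: [0.4888, 0.1847, 0.0945]
tcp_rot: [[-0.784, 0.621, -0.0], [0.621, 0.784, 0.001], [0.001, 0.001, -1.0]]
force: [-4.8, -3.3, 0.7]
opening: 0.007
grasp_force: 2.4
```

The left lever drags at a flat ~5 N through 8 mm, so it is the loose one. Working out the swing arc.

Run:
```python
from h import *
H=np.array([.5521,.147]);p0=np.array([.4843,.1783])
for f in [10,20,30,42]:
    t=-np.radians(f);q=H+np.array([[np.cos(t),-np.sin(t)],[np.sin(t),np.cos(t)]])@(p0-H);print(f);rel([*q,.0945],51.6-f)
```

```text
10
6.12 offset [0.0015, 0.0051, -0.0] dr [0.04, -0.08, 9.99]
20
6.12 offset [0.0012, 0.0181, 0.0] dr [0.04, -0.08, 19.99]
30
6.12 offset [-0.0014, 0.0309, 0.0] dr [0.03, -0.08, 29.99]
42
6.12 offset [-0.0073, 0.0453, 0.0] dr [0.02, -0.09, 41.99]
```

Request:
servo_tool --targets '[{"offset":[0.0005,0.002,0],"dr":[0,0,3]},{"offset":[0.001,0.004,0],"dr":[0,0,6]},{"offset":[0.0015,0.006,0],"dr":[0,0,10]},{"offset":[0.0014,0.0085,0],"dr":[0,0,12]},{"offset":[0.0013,0.011,0],"dr":[0,0,14]},{"offset":[0.0013,0.0136,0],"dr":[0,0,16]},{"offset":[0.0012,0.016,0],"dr":[0,0,18]},{"offset":[0.0012,0.019,0],"dr":[0,0,20]},{"offset":[0.0007,0.021,0],"dr":[0,0,22]},{"offset":[0,0.024,0],"dr":[0,0,24]},{"offset":[0,0.024,0],"dr":[0,0,24]}]'

```text
time_s: 7.03
position: [0.504, 0.204, 0.0945]
tcp_rot: [[-0.462, 0.887, 0.0], [0.887, 0.462, 0.002], [0.002, 0.001, -1.0]]
force: [-2.2, -2.4, 1.5]
opening: 0.002
grasp_force: 1.9
```

Run:
```python
from h import *
H=np.array([.5521,.147]);p0=np.array([.4843,.1783])
for f in [32,43]:
    t=-np.radians(f);q=H+np.array([[np.cos(t),-np.sin(t)],[np.sin(t),np.cos(t)]])@(p0-H);print(f);rel([*q,.0945],51.6-f)
```

```text
32
7.03 offset [0.0016, 0.0089, 0.0] dr [0.05, -0.11, 7.93]
43
7.03 offset [0.0016, 0.0232, 0.0] dr [0.04, -0.12, 18.93]
```

Force stays low, so I'll carry on to about 43° and then back off slightly.

Request:
servo_tool --targets '[{"offset":[0.0005,0.003,0],"dr":[0,0,3]},{"offset":[0.001,0.006,0],"dr":[0,0,6]},{"offset":[0.0016,0.009,0],"dr":[0,0,8]},{"offset":[0.0016,0.012,0],"dr":[0,0,10]},{"offset":[0.0016,0.0145,0],"dr":[0,0,12]},{"offset":[0.0016,0.017,0],"dr":[0,0,14]},{"offset":[0.0016,0.02,0],"dr":[0,0,16]},{"offset":[0.0016,0.0235,0],"dr":[0,0,19]},{"offset":[0.0016,0.0235,0],"dr":[0,0,19]},{"offset":[0.0016,0.0235,0],"dr":[0,0,19]}]'

```text
time_s: 7.87
position: [0.524, 0.2164, 0.0945]
tcp_rot: [[-0.151, 0.989, 0.0], [0.989, 0.151, 0.003], [0.002, 0.001, -1.0]]
force: [-3.5, 0.7, 1.2]
opening: 0.006
grasp_force: 1.8
```

Request:
servo_tool --targets '[{"offset":[0,-0.01,0],"dr":[0,0,0]},{"offset":[0,-0.025,0],"dr":[0,0,0]},{"offset":[0,-0.025,-0.04],"dr":[0,0,0]},{"offset":[0,-0.025,-0.08],"dr":[0,0,0]},{"offset":[0,-0.025,-0.12],"dr":[0,0,0]},{"offset":[0,-0.025,-0.12],"dr":[0,0,0]}]'

```text
time_s: 8.37
position: [0.506, 0.2134, 0.2228]
tcp_rot: [[-0.15, 0.988, 0.021], [0.989, 0.15, 0.006], [0.003, 0.022, -1.0]]
force: [0.8, 0.2, -0.4]
opening: 0.007
grasp_force: 0.0
```

Run:
```python
from h import *
c=viewer.capture('scene');d=viewer.capture('side');np.savez('pics/sc2.npz',**c);np.savez('pics/sd2.npz',**d)
s=bot.read_state();print(s['position'],s['time_s'],s['joint_positions'])
a=cv2.resize(c['color'][170:280,140:390,::-1],(750,330),interpolation=2);b=cv2.resize(d['color'][280:350,270:360,::-1],(330,257),interpolation=2)
o=np.zeros((590,750,3),np.uint8);o[:330]=a;o[333:,:330]=b
cv2.imwrite('pics/m2.png',o)
```

```text
[0.5018438  0.21236301 0.21715399] 8.4667 [11.13542431 24.22063638 94.41064367  0.09552477 60.7964268   2.46599694]
```

View pics/m2.png

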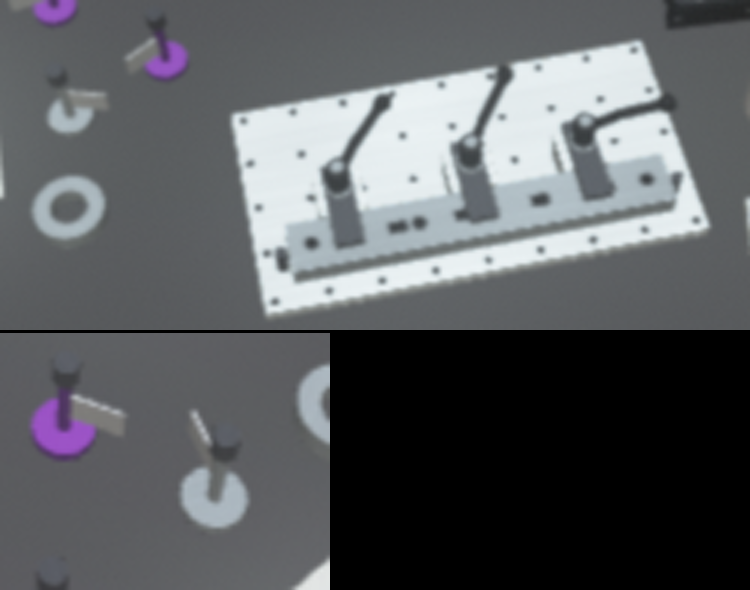

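The left lever has turned about 42° (knob now at (668,102)), the other two are unmoved, and the flag is still standing. Next is the flag.

Run:
```python
from h import *
rel([.496,-.354,.17],33)
S=np.load('pics/sc2.npz')
a=lambda x,y:((x-1)/3+140,(y-1)/3+170)
p=plane(S,a(72,98),.037)-plane(S,a(105,101),.037);print('tag ang',np.degrees(np.arctan2(-p[1],-p[0])),'purple',plane(S,a(167,60),.0)[:2])
```

```text
8.47 offset [-0.5592, -0.0912, 0.0452] dr [0.58, 0.01, -24.38]
tag ang 84.344402687686 purple [ 0.42346176 -0.26675341]
```

Request:
servo_tool --targets '[{"offset":[-0.559,-0.091,0.0],"dr":[0,0,-24.4]},{"offset":[-0.559,-0.091,0.0],"dr":[0,0,-24.4]},{"offset":[-0.559,-0.091,0.0],"dr":[0,0,-24.4]},{"offset":[-0.559,-0.091,0.0],"dr":[0,0,-24.4]},{"offset":[-0.559,-0.091,0.0],"dr":[0,0,-24.4]},{"offset":[-0.559,-0.091,0.0],"dr":[0,0,-24.4]},{"offset":[-0.559,-0.091,0.0],"dr":[0,0,-24.4]},{"offset":[-0.559,-0.091,0.0],"dr":[0,0,-24.4]},{"offset":[-0.559,-0.091,0.0],"dr":[0,0,-24.4]},{"offset":[-0.559,-0.091,0.0],"dr":[0,0,-24.4]},{"offset":[-0.559,-0.091,0.0],"dr":[0,0,-24.4]},{"offset":[-0.559,-0.091,0.0],"dr":[0,0,-24.4]},{"offset":[-0.559,-0.091,0.0],"dr":[0,0,-24.4]},{"offset":[-0.559,-0.091,0.0],"dr":[0,0,-24.4]},{"offset":[-0.559,-0.091,0.02],"dr":[0,0,-24.4]},{"offset":[-0.559,-0.091,0.045],"dr":[0,0,-24.4]},{"offset":[-0.559,-0.091,0.045],"dr":[0,0,-24.4]},{"offset":[-0.559,-0.091,0.045],"dr":[0,0,-24.4]},{"offset":[-0.559,-0.091,0.045],"dr":[0,0,-24.4]}]' --gripper 0

```text
time_s: 10.05
position: [0.4932, -0.3541, 0.1685]
tcp_rot: [[-0.545, 0.838, 0.001], [0.838, 0.545, 0.002], [0.001, 0.002, -1.0]]
force: [0.1, 0.1, -0.1]
opening: 0.501
grasp_force: 0.0
```

Run:
```python
from h import *
c=viewer.capture('wrist');np.savez('pics/w3.npz',**c);cv2.imwrite('pics/w3.png',c['color'][:,:,::-1])
rel([.496,-.354,.061],33)
q=c['R']@[.496,-.354,.088]+c['t'];q=c['camera_matrix']@q;print(q/q[2])
```

```text
10.1 offset [-0.0009, 0.002, 0.1084] dr [0.1, 0.03, 0.04]
[279.2087666  219.79391511   1.        ]
```

View pics/w3.png

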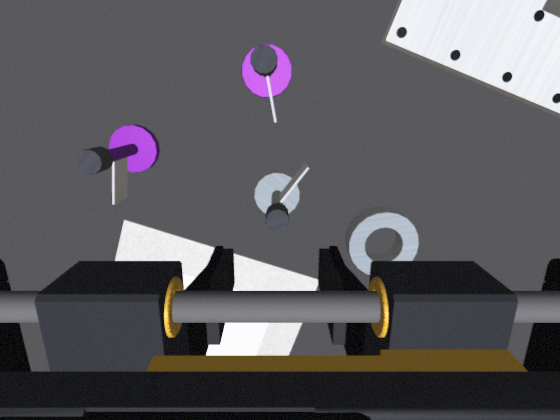

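Wrist view: the flag's knob is at about (277,216), against (279,220) predicted, so the estimate is within 3 mm. The ring (384,243) is low and the purple flags are clear.

Run:
```python
from h import *
c=np.load('pics/w3.npz');p=plane(c,(277,216),.088);print(p);rel([p[0],p[1],.061],33)
```

```text
[ 0.49303782 -0.35242946  0.088     ]
10.1 offset [0.002, 0.0003, 0.1084] dr [0.1, 0.03, 0.04]
```

Request:
servo_tool --targets '[{"offset":[0.001,0.001,0.03],"dr":[0,0,0]},{"offset":[0.001,0.001,0.06],"dr":[0,0,0]},{"offset":[0.001,0.001,0.085],"dr":[0,0,0]},{"offset":[0.001,0.001,0.1],"dr":[0,0,0]},{"offset":[0.001,0.001,0.107],"dr":[0,0,0]},{"offset":[0.001,0.001,0.107],"dr":[0,0,0]},{"offset":[0.001,0.001,0.107],"dr":[0,0,0]}]'

```text
time_s: 10.68
position: [0.4944, -0.3533, 0.0629]
tcp_rot: [[-0.545, 0.838, 0.002], [0.838, 0.545, -0.0], [-0.001, 0.002, -1.0]]
force: [-1.1, 0.4, 0.2]
opening: 0.499
grasp_force: 0.0
```

Request:
servo_tool --targets '[{"offset":[0,0,0],"dr":[0,0,0]},{"offset":[0,0,0],"dr":[0,0,0]},{"offset":[0,0,0],"dr":[0,0,0]},{"offset":[0,0,0],"dr":[0,0,0]},{"offset":[0,0,0],"dr":[0,0,0]},{"offset":[0,0,0],"dr":[0,0,0]},{"offset":[0,0,0],"dr":[0,0,0]},{"offset":[0,0,0],"dr":[0,0,0]},{"offset":[0,0,0],"dr":[0,0,0]},{"offset":[0,0,0],"dr":[0,0,0]}]' --gripper 1

```text
time_s: 11.52
position: [0.4937, -0.353, 0.0623]
tcp_rot: [[-0.544, 0.839, 0.001], [0.839, 0.544, 0.001], [0.0, 0.002, -1.0]]
force: [-0.8, 1.6, 5.9]
opening: 0.191
grasp_force: 30.0
```

Request:
servo_tool --targets '[{"offset":[0,0,-0.02],"dr":[0,0,0]},{"offset":[0,0,-0.05],"dr":[0,0,0]},{"offset":[0,0,-0.09],"dr":[0,0,0]},{"offset":[0,0,-0.13],"dr":[0,0,0]},{"offset":[0,0,-0.16],"dr":[0,0,0]},{"offset":[0,0,-0.16],"dr":[0,0,0]},{"offset":[0,0,-0.16],"dr":[0,0,0]}]'

```text
time_s: 12.1
position: [0.4938, -0.3536, 0.2231]
tcp_rot: [[-0.544, 0.839, 0.003], [0.839, 0.544, -0.001], [-0.002, 0.002, -1.0]]
force: [-0.3, 0.5, -1.6]
opening: 0.197
grasp_force: 30.0
```

Run:
```python
from h import *
rel([.469,.128,.22],50);rel([.469,.128,.078],50)
```

```text
12.1 offset [0.4175, 0.2414, 0.0026] dr [0.1, 0.16, -17.01]
12.1 offset [0.4178, 0.2411, 0.1446] dr [0.1, 0.16, -17.01]
```

Request:
servo_tool --targets '[{"offset":[0.034,0.0195,0],"dr":[0,0,-1]},{"offset":[0.0675,0.039,0],"dr":[0,0,-3]},{"offset":[0.101,0.058,0],"dr":[0,0,-5]},{"offset":[0.135,0.078,0],"dr":[0,0,-7]},{"offset":[0.169,0.0975,0],"dr":[0,0,-9]},{"offset":[0.203,0.117,0],"dr":[0,0,-11]},{"offset":[0.236,0.1365,0],"dr":[0,0,-13]},{"offset":[0.27,0.156,0],"dr":[0,0,-15]},{"offset":[0.304,0.1755,0],"dr":[0,0,-17]},{"offset":[0.338,0.195,0],"dr":[0,0,-17]},{"offset":[0.37,0.214,0],"dr":[0,0,-17]},{"offset":[0.395,0.228,0],"dr":[0,0,-17]},{"offset":[0.41,0.237,0],"dr":[0,0,-17]},{"offset":[0.4175,0.241,0],"dr":[0,0,-17]},{"offset":[0.4175,0.241,0],"dr":[0,0,-17]},{"offset":[0.4175,0.241,0],"dr":[0,0,-17]},{"offset":[0.4175,0.241,0.03],"dr":[0,0,-17]},{"offset":[0.4175,0.241,0.06],"dr":[0,0,-17]},{"offset":[0.4175,0.241,0.06],"dr":[0,0,-17]},{"offset":[0.4175,0.241,0.06],"dr":[0,0,-17]}]'

```text
time_s: 13.77
position: [0.4669, 0.127, 0.1612]
tcp_rot: [[-0.765, 0.645, -0.004], [0.645, 0.765, 0.001], [0.004, -0.002, -1.0]]
force: [0.1, -1.0, -2.1]
opening: 0.196
grasp_force: 30.0
```

Run:
```python
from h import *
rel([.469,.128,.0785],50)
c=viewer.capture('side');d=viewer.capture('scene')
a=cv2.resize(c['color'][130:260,190:350,::-1],(480,390),interpolation=2);b=cv2.resize(d['color'][160:290,250:356,::-1],(318,390),interpolation=2)
cv2.imwrite('pics/s4.png',np.hstack([a,b]))
```

```text
13.77 offset [-0.0013, 0.0023, 0.0827] dr [-0.12, -0.23, -0.13]
```

View pics/s4.png

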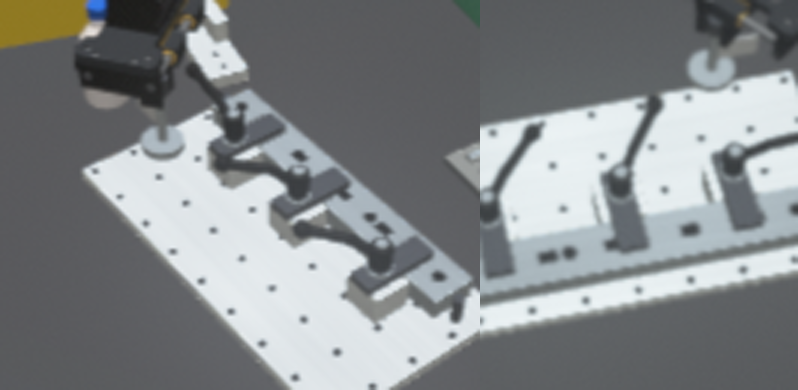

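The flag hangs upright over the spot and clear of the levers, so I'll lower it.

Request:
servo_tool --targets '[{"offset":[0,0.001,0.025],"dr":[0,0,0]},{"offset":[0,0.001,0.05],"dr":[0,0,0]},{"offset":[0,0.001,0.07],"dr":[0,0,0]},{"offset":[0,0.001,0.078],"dr":[0,0,0]},{"offset":[0,0.001,0.081],"dr":[0,0,0]},{"offset":[0,0.001,0.082],"dr":[0,0,0]},{"offset":[0,0.001,0.082],"dr":[0,0,0]}]'

```text
time_s: 14.45
position: [0.4701, 0.1293, 0.0816]
tcp_rot: [[-0.766, 0.643, 0.003], [0.643, 0.766, 0.002], [-0.002, 0.003, -1.0]]
force: [-0.6, 0.1, -1.6]
opening: 0.198
grasp_force: 30.0
```

Request:
servo_tool --targets '[{"offset":[0,0,0.001],"dr":[0,0,0]},{"offset":[0,0,0.001],"dr":[0,0,0]}]'

```text
time_s: 14.62
position: [0.4697, 0.1293, 0.0805]
tcp_rot: [[-0.766, 0.643, 0.003], [0.643, 0.766, 0.002], [-0.001, 0.003, -1.0]]
force: [0.2, -0.4, -2.0]
opening: 0.193
grasp_force: 30.0
```

Contact is expected near z = 0.077.

Request:
servo_tool --targets '[{"offset":[0,0,0.001],"dr":[0,0,0]},{"offset":[0,0,0.002],"dr":[0,0,0]},{"offset":[0,0,0.002],"dr":[0,0,0]}]'

```text
time_s: 14.87
position: [0.469, 0.1293, 0.0776]
tcp_rot: [[-0.766, 0.643, 0.001], [0.643, 0.766, 0.001], [0.0, 0.002, -1.0]]
force: [-0.1, -0.2, -1.3]
opening: 0.197
grasp_force: 30.0
```

Request:
servo_tool --targets '[{"offset":[0,0,0.0005],"dr":[0,0,0]},{"offset":[0,0,0.001],"dr":[0,0,0]},{"offset":[0,0,0.001],"dr":[0,0,0]}]'

```text
time_s: 15.12
position: [0.4691, 0.1293, 0.0773]
tcp_rot: [[-0.766, 0.643, 0.001], [0.643, 0.766, 0.001], [-0.0, 0.002, -1.0]]
force: [-1.1, -0.5, 5.8]
opening: 0.195
grasp_force: 30.0
```

Contact (about 6–7 N up). Release, then rise.

Request:
servo_tool --targets '[{"offset":[0,0,0],"dr":[0,0,0]},{"offset":[0,0,0],"dr":[0,0,0]},{"offset":[0,0,0],"dr":[0,0,0]},{"offset":[0,0,0],"dr":[0,0,0]},{"offset":[0,0,0],"dr":[0,0,0]},{"offset":[0,0,0],"dr":[0,0,0]}]' --gripper 0

```text
time_s: 15.62
position: [0.4689, 0.1293, 0.0764]
tcp_rot: [[-0.766, 0.643, 0.001], [0.643, 0.766, 0.001], [0.0, 0.002, -1.0]]
force: [-0.6, -0.5, -0.1]
opening: 0.484
grasp_force: 0.0
```

Request:
servo_tool --targets '[{"offset":[0,0,-0.02],"dr":[0,0,0]},{"offset":[0,0,-0.05],"dr":[0,0,0]},{"offset":[0,0,-0.09],"dr":[0,0,0]},{"offset":[0,0,-0.13],"dr":[0,0,0]},{"offset":[0,0,-0.17],"dr":[0,0,0]},{"offset":[0,0,-0.17],"dr":[0,0,0]},{"offset":[0,0,-0.17],"dr":[0,0,0]},{"offset":[0,0,-0.17],"dr":[0,0,0]}]'

```text
time_s: 16.28
position: [0.468, 0.129, 0.246]
tcp_rot: [[-0.766, 0.643, -0.0], [0.643, 0.766, 0.001], [0.001, 0.001, -1.0]]
force: [-0.7, -0.5, -0.5]
opening: 0.497
grasp_force: 0.0
```

Run:
```python
from h import *
s=bot.read_state();print(s['position'],s['opening'],s['grasp_force'])
c=viewer.capture('side');d=viewer.capture('wrist')
a=cv2.resize(c['color'][130:260,190:320,::-1],(390,390),interpolation=2);b=cv2.resize(d['color'][:,:,::-1],(400,300),interpolation=2)
o=np.zeros((390,790,3),np.uint8);o[:,:390]=a;o[:300,390:]=b
cv2.imwrite('pics/s5.png',o)
```

```text
[0.46797553 0.12899893 0.24599817] 0.4974013511013092 0.0
```

View pics/s5.png

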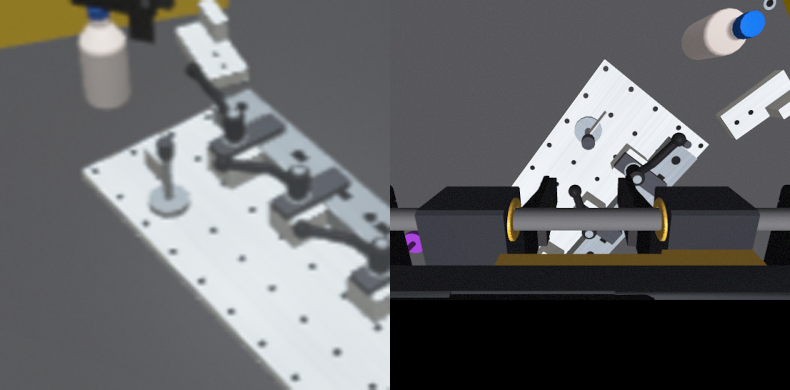

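The flag stands upright in front of the left clamp. It is released, and the levers and bystanders are undisturbed.

```bash
python3 -c "
from rig import ticket;print(ticket.hand_in())"
```

```text
the job is handed in; nothing more can be done
None
```

The left clamp was the loose one (it dragged at about 5 N): I swung its lever about 42° clockwise, stood the flag upright in front of it and released it, and handed the job in; I never touched the middle and right levers, having stopped testing once the left one dragged, and the hand-in returned no verdict.

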